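# Probe the weld under a bracket's flange

### The arm

A 6-joint arm with a two-finger parallel gripper is mounted at the origin on the work surface. World frame = base frame: x ahead of the robot, y to its left, z up, the work surface at z = 0. Lengths are in m, angles in degrees, forces in N, time in s.
With the tool pointing down it reaches from about 0.325 to 0.85 m from the base axis. Payload 15.5 kg.
Tool frame: the origin (TCP) lies midway between the tips of the shut fingers; the grasp point (between the pads) lies 19 mm behind it; z points along the fingers, y is the line along which they close (so a half turn about z gives the same grasp; the last joint's range is limited). The gripper opens to 91 mm and grips with 3 to 60 N. Pads are 32 mm wide; open, the fingers measure 118 mm over their backs; the gripper's body (76 mm by 178 mm) begins 60 mm behind the grasp point.
Start: joints at [58.986, 28.281, 77.091, -0, 74.628, -5.472], TCP at [0.269, 0.564, 0.193] pointing down, gripper open.
Joint ranges: [-166.48, 166.48], [-47.26, 123.95], [12.59, 153.08], [-70.14, 250.14], [6.76, 159.57], [-176.63, 176.63]. Speed limits (degrees/s): [108.29, 108.29, 147.25, 172.46, 172.46, 172.46].

### API

Orientations are given as a 3x3 rotation matrix whose columns are the frame's x, y, z axes.
In Python, from bench import ctrl gives the robot as it stands. The module is installed in compiled form; this text tells all that it offers. Calls block until the motion is done:
- ctrl.goto(position, orientation): joint-space move of the TCP to a pose.
- ctrl.move_l(position, vel=0.15, ori=None, contact_N=None): straight line of the TCP; ori=None keeps the orientation; vel is the mean speed in m/s. With contact_N (N) it stops when the force on the tool has changed by that much, and returns True; else False.
- ctrl.movej(angles): joint-space move.
- ctrl.command_gripper(opening): opening from 0.0 (shut) to 1.0 (fully open); the grip force is fixed at half the most; returns when the fingers have stopped.
- ctrl.sleep(seconds).
- ctrl.ik(position, orientation): joint angles nearest the present ones, or None.
- ctrl.read_camera(name): name is "scene" or "side" or "wrist"; returns the picture (400x640x3 uint8, blue, green, red); there is no depth.
- ctrl.camera_params(name): a dict with "fx", "fy", "cx", "cy" (pixels), "pose" (4x4, takes a point from camera to world coordinates); the wrist camera has in their place "T_tool_cam" (4x4, takes a point from camera to tool coordinates, whose origin is the TCP and whose axes are the flange's). Camera axes: x right, y up, looking along -z (the intrinsics and any distortion apply to the point x, -y, -z); pixel columns grow to the right and rows downward; lengths in m; the calibration is good to about 2 mm. The wrist camera is an equidistant fisheye: a pixel r from the principal point sees the ray r / f radians off the axis. A picture is of the moment at which its call begins: read the wrist's pose just before it. camera_params takes no time and is no camera call.
A pose or a line that the arm cannot do raises ctrl.MotionError and nothing moves.
- ctrl.sign_off(): hands the job in; it is judged then, once.
Readings, each from a call of its own:
- ctrl.current_t(): time.
- ctrl.current_q(): joint angles.
- ctrl.current_dq(): joint speeds.
- ctrl.current_effort(): joint torques, N m.
- ctrl.current_tool_pos(): TCP position.
- ctrl.current_eef_rot(): TCP orientation.
- ctrl.current_contact_force(): force on the tool from outside, world axes, zero at the start.
- ctrl.current_wrist_torque(): the same for the moment, N m.
- ctrl.current_grip_width(): opening from 0.0 (shut) to 1.0 (fully open).
- ctrl.current_grasp_force(): force on a finger pad.
Only numpy, scipy, OpenCV 4.12 (cv2) and the standard library are available. Lean on these libraries where they do the work, as an engineer would, in place of code of your own. Each camera call takes 0.05 s, during which the arm holds its last target. There are 200 camera calls.

### The job

Lift the setup block off the bracket and stand it upright in the tray, then take the pencil probe from its fork stand and run its tip gently and slowly (about 3 cm a second) along the bracket's inside weld: from the open end of the long weld, into the corner and on to the front end of the short weld, tip on the bead or just off it all the way. Hang the probe upright in the fork again, collar on the tines, and leave everything else on the bench where it is.

Things in the scene. Friction and masses are not known exactly. Their poses are not given: they have to be found in the camera images.
- bracket: Fixed welded bracket of bare steel. Origin: centre of its base plate's underside (plate 150 along x, 200 along y, 10 thick); z up; its front (-x side) is turned roughly to the robot's left. An upright web stands on it, front (-x) face at x = 26, y = -88 to 80; clamps 51 high behind it. A bead of 5 mm radius runs in an L along the inside feet of web (long weld) and end plate (short weld).
- flange_edge (a point): Middle of the lower front edge of the bracket's top flange, bracket frame (-9, -4, 93) mm. The flange overhangs the long weld: it reaches from the web forward to here, y = -88 to 80, underside z 93, top z 101 mm.
- end_plate (a point): Middle of the top of the end plate's inner face, bracket frame (-12, -80, 70) mm. The end plate stands on the base plate at its -y end (the end nearer the robot), x = -50 to 26, y = -88 to -80, up to z 70 mm.
- seam_start (a point): Open (+y, far) end of the long weld, bracket frame (21, 70, 15) mm: centre of the probe's tip ball when it touches the bead. To reach under the flange the probe must lean 28 to 50 degrees from vertical towards the bracket's -x side; beside the end plate its top must also lean 5 to 20 degrees towards +y.
- seam_corner (a point): Inside corner of the welds, bracket frame (21, -75, 15) mm; the long weld runs straight from seam_start to here.
- seam_end (a point): Front end of the short weld, bracket frame (-40, -75, 15) mm; the short weld runs straight from seam_corner to here.
- block: Loose aluminium setup block, 40 along x, 45 along y, 90 high, with a 21 wide, 22 deep slot down its front (-x) face; about 0.35 kg. Origin: centre of its underside. It starts standing on the bracket's base plate in front of the welds, in the probe's way.
- probe: Loose grey pencil probe, 190 long, about 0.15 kg. Origin: the very tip; z runs up its axis. Ball tip of 2 mm radius, shaft of 2 mm radius to z 16 widening to 5 mm radius at z 34, black collar of 20 mm radius from z 100 to 106, square handle 24 x 24 (sides along its x and y) from z 106 to 186 mm. It starts hanging tip down in the fork stand, collar on the tines; grip it by the handle from above.
- tip (a point): Centre of the probe's tip ball, on its axis 2 mm above its origin.
- stand: Fixed dark steel fork stand. Origin: centre below the probe's place, on the bench. Two tines (each 22 wide) with a 24 wide slot between, open to -x; tops at z 121 mm, from x = -30 to 54. A post 50 wide (front face x = 40) below the tines' rear end; base plate 10 thick, from x = -55 to 75, y = +-50 mm. A probe hung in it has its origin at z 21 mm, upright.
- tray: Fixed dark steel tray, 130 along x, 140 along y, walls 5 thick and 20 high, floor 5 thick. Origin: centre of its underside.
- spray_can: Bystander: can, 60 diameter, 170 high, origin under its centre.
- oil_bottle: Bystander: bottle, 56 diameter, 150 high, origin under its centre.
- wrench: Bystander: wrench lying flat, about 180 long along its x, under 15 high.
- hammer: Bystander: hammer lying flat, about 280 long along its x, under 40 high.
- screwdriver: Bystander: screwdriver lying flat, about 200 long along its x, under 35 high.
- disc_box: Bystander: cardboard box 120 x 120 x 40.
- tape: Bystander: tape measure 80 x 70 x 37.

How it is judged (in metres and radians):
On the way, in this order (a step that is already met when the one before it is completed fails the run):
1. the block stands upright in the tray, released (x of block in the frame of tray between -0.05 and 0.05 m and y of block in the frame of tray between -0.055 and 0.055 m and height (world z) of block below 0.012 m and angle between block's own z axis and vertical below 0.1 rad and contact force between block and the fingers below 0.1 N), for 0.2 s.
2. the probe's tip is at the open end of the long weld (x of tip in the frame of bracket between 0.013 and 0.029 m and y of tip in the frame of bracket between 0.06 and 0.08 m and z of tip in the frame of bracket between 0.005 and 0.023 m), for 0.05 s.
3. the tip passes along the long weld (x of tip in the frame of bracket between 0.013 and 0.029 m and y of tip in the frame of bracket between 0.035 and 0.049 m and z of tip in the frame of bracket between 0.005 and 0.023 m), for 0.05 s.
4. the tip passes along the long weld (x of tip in the frame of bracket between 0.013 and 0.029 m and y of tip in the frame of bracket between 0.006 and 0.02 m and z of tip in the frame of bracket between 0.005 and 0.023 m), for 0.05 s.
5. the tip passes along the long weld (x of tip in the frame of bracket between 0.013 and 0.029 m and y of tip in the frame of bracket between -0.023 and -0.009 m and z of tip in the frame of bracket between 0.005 and 0.023 m), for 0.05 s.
6. the tip passes along the long weld (x of tip in the frame of bracket between 0.013 and 0.029 m and y of tip in the frame of bracket between -0.052 and -0.038 m and z of tip in the frame of bracket between 0.005 and 0.023 m), for 0.05 s.
7. the tip reaches the inside corner (x of tip in the frame of bracket between 0.009 and 0.029 m and y of tip in the frame of bracket between -0.083 and -0.063 m and z of tip in the frame of bracket between 0.005 and 0.023 m), for 0.05 s.
8. the tip passes along the short weld (x of tip in the frame of bracket between -0.01 and 0.002 m and y of tip in the frame of bracket between -0.083 and -0.067 m and z of tip in the frame of bracket between 0.005 and 0.023 m), for 0.05 s.
9. the tip passes along the short weld (x of tip in the frame of bracket between -0.028 and -0.016 m and y of tip in the frame of bracket between -0.083 and -0.067 m and z of tip in the frame of bracket between 0.005 and 0.023 m), for 0.05 s.
10. the tip is at the front end of the short weld (x of tip in the frame of bracket between -0.05 and -0.03 m and y of tip in the frame of bracket between -0.083 and -0.067 m and z of tip in the frame of bracket between 0.005 and 0.023 m), for 0.05 s.
At the end, for the whole second after the job is handed in: The block stands upright (within 0.1 rad) on the tray's floor, and the probe hangs upright (within 0.12 rad) and still in the fork, collar on the tines; both released. On the way the tip ran the weld in order, within about 8 mm of the bead's line sideways and in height (all of step 1 and x of probe in the frame of stand between -0.03 and 0.037 m and y of probe in the frame of stand between -0.012 and 0.012 m and z of probe in the frame of stand between 0.016 and 0.026 m and angle between probe's own z axis and vertical below 0.12 rad and linear speed of probe below 0.02 m/s and contact force between probe and the fingers below 0.1 N); the robot touches nothing.
It fails at once if the tip moves faster than 8 cm/s in the weld (((x of tip in the frame of bracket between 0.01 and 0.03 m and y of tip in the frame of bracket between -0.08 and 0.075 m and z of tip in the frame of bracket between 0 and 0.024 m) or (x of tip in the frame of bracket between -0.045 and 0.03 m and y of tip in the frame of bracket between -0.08 and -0.064 m and z of tip in the frame of bracket between 0 and 0.024 m)) and linear speed of probe above 0.08 m/s).
It fails at once if the probe is pressed on the bracket with more than 30 N (contact force between probe and bracket above 30 N).
It fails at once if a bystander is moved by more than 30 mm (distance of any of spray_can, oil_bottle, wrench, hammer, screwdriver, disc_box, tape from where it was at the start of the episode above 0.03 m).
It also fails if it takes over 72 s, if anything falls off the work surface, if the arm or the gripper's body presses on something with over 40 N, if the wrist force passes 120 N, or if a joint passes its speed limit or range.

## Working session

There is one attempt and no reset: what is moved stays moved. The work goes in short steps, each a Python script; the robot and the scene stay as the last script left them, time stands still between calls to the robot, and variables do not carry over. Pictures are saved under pics/ and viewed, at most 10 in all, crops included, and the job is handed in when it is done.

```bash
mkdir -p pics; python3 - <<'E'
from bench import ctrl
import cv2,numpy as np
np.set_printoptions(precision=4,suppress=True)
for n in("scene","side","wrist"):
    cv2.imwrite(f"pics/{n}0.png",ctrl.read_camera(n)); print(n,ctrl.camera_params(n))
print(ctrl.current_t(),ctrl.current_eef_rot())
E
```

```text
scene {'fx': 416.0708926859706, 'fy': 416.0708926859706, 'cx': 321.0134102112925, 'cy': 199.1235764492565, 'pose': array([[-0.6987, -0.5888,  0.4064,  1.1311],
       [ 0.7154, -0.5735,  0.399 ,  0.5019],
       [-0.0018,  0.5696,  0.8219,  1.1842],
       [ 0.    ,  0.    ,  0.    ,  1.    ]])}
side {'fx': 405.7233408635879, 'fy': 405.7233408635879, 'cx': 325.74906743256184, 'cy': 204.0726564528135, 'pose': array([[ 0.8914,  0.3283, -0.3123,  0.1943],
       [-0.4529,  0.6246, -0.6362, -0.7508],
       [-0.0138,  0.7086,  0.7055,  0.9157],
       [ 0.    ,  0.    ,  0.    ,  1.    ]])}
wrist {'fx': 309.70691628693146, 'fy': 309.70691628693146, 'cx': 318.94440371371286, 'cy': 196.47553585170505, 'T_tool_cam': array([[-0.0011,  0.9588,  0.2839,  0.0796],
       [ 1.    ,  0.0007,  0.0014, -0.0007],
       [ 0.0011,  0.2839, -0.9588, -0.1925],
       [ 0.    ,  0.    ,  0.    ,  1.    ]])}
0.15 [[-0.9023  0.4312 -0.0005]
 [ 0.4312  0.9023 -0.0008]
 [ 0.0001 -0.0009 -1.    ]]
```

View pics/scene0.png

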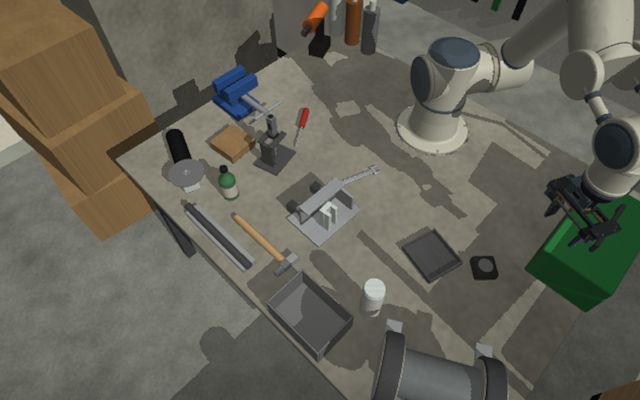

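View pics/side0.png

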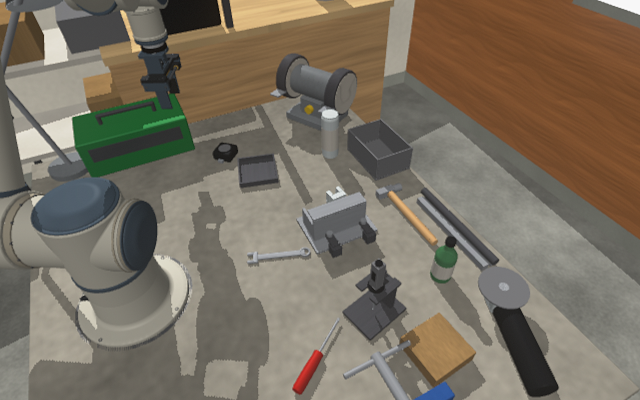

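View pics/wrist0.png

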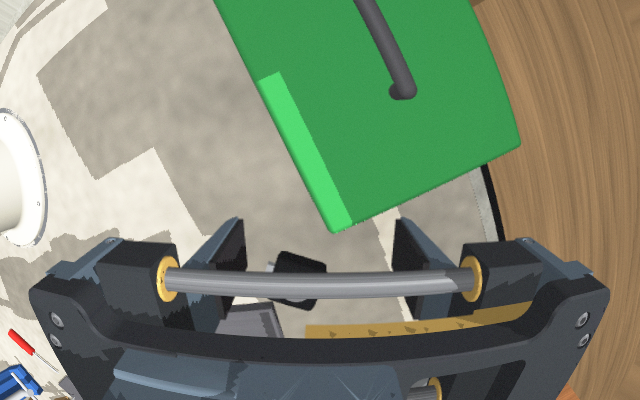

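The scene view shows the bracket near (322,212) with the block at (329,212), the stand near (272,150), the tray near (431,254) and the tape at (484,266). The side view shows the same things at (338,218), (378,290), (258,170) and (225,152). The wrist view only shows the green box, partly behind the gripper. I'll get rough positions from these, then look from close by.

```bash
cat > h.py <<'E'
from bench import ctrl
import cv2,numpy as np
np.set_printoptions(precision=4,suppress=True)
def R_tool(zdir,ydir):
    z=np.array(zdir,float);z/=np.linalg.norm(z);y=np.array(ydir,float);y-=z*(y@z);y/=np.linalg.norm(y)
    return np.c_[np.cross(y,z),y,z]
def down(yaw):  # tool y at world yaw (deg)
    a=np.radians(yaw);return R_tool([0,0,-1],[np.cos(a),np.sin(a),0])
def ray(n,px,T=None):
    p=ctrl.camera_params(n);u=(px[0]-p['cx'])/p['fx'];v=(px[1]-p['cy'])/p['fy']
    if n=='wrist':
        r=np.hypot(u,v)+1e-12;d=np.array([np.sin(r)*u/r,-np.sin(r)*v/r,-np.cos(r)]);P=T
    else: d=np.array([u,-v,-1.]);P=p['pose']
    d=P[:3,:3]@d;return P[:3,3],d/np.linalg.norm(d)
def plane(n,px,z,T=None):
    o,d=ray(n,px,T);return o+d*(z-o[2])/d[2]
def tri(rays):
    A=sum(np.eye(3)-np.outer(d,d) for o,d in rays);b=sum((np.eye(3)-np.outer(d,d))@o for o,d in rays)
    return np.linalg.solve(A,b)
def wT():
    T=np.eye(4);T[:3,:3]=ctrl.current_eef_rot();T[:3,3]=ctrl.current_tool_pos();return T@ctrl.camera_params('wrist')['T_tool_cam']
def shot(name):
    T=wT();im=ctrl.read_camera('wrist');cv2.imwrite(f'pics/{name}.png',im);np.save(f'pics/{name}.npy',T);return im,T
E
python3 - <<'E'
from h import *
for k,a,b,z in [('tray',(431,254),(258,170),.01),('tape',(484,266),(225,152),.03),('bracket',(322,212),(338,218),.05),('stand',(272,150),(378,290),.1),('can',(373,297),(330,135),.08),('bottle',(229,183),(444,260),.07),('wrench',(365,178),(280,256),.01),('hammer',(262,240),(410,215),.02),('box',(232,142),(438,348),.04),('scr',(302,122),(316,362),.015)]:
    print(k,plane('scene',a,z)[:2],plane('side',b,z)[:2],tri([ray('scene',a),ray('side',b)]))
E
```

```text
tray [0.4594 0.3263] [0.4631 0.3247] [0.4616 0.3256 0.0108]
tape [0.3919 0.4684] [0.3872 0.4506] [0.3879 0.467  0.0198]
bracket [ 0.6044 -0.0108] [ 0.5831 -0.0381] [ 0.5936 -0.0204  0.0279]
stand [ 0.5654 -0.2898] [ 0.5345 -0.3268] [ 0.5484 -0.3115  0.0692]
can [0.7209 0.3002] [0.7337 0.3033] [0.7268 0.299  0.0861]
bottle [ 0.7482 -0.3056] [ 0.7463 -0.3127] [ 0.7478 -0.3098  0.0658]
wrench [ 0.3759 -0.0199] [ 0.3878 -0.0585] [ 0.38   -0.0341 -0.0066]
hammer [ 0.8001 -0.0872] [ 0.7959 -0.1039] [ 0.7999 -0.0946  0.0098]
box [ 0.6112 -0.469 ] [ 0.5976 -0.487 ] [ 0.6044 -0.4822  0.0247]
scr [ 0.3416 -0.3763] [ 0.344  -0.3798] [ 0.3426 -0.3781  0.0139]
```

```bash
python3 - <<'E'
import cv2
a=cv2.imread('pics/scene0.png')[125:285,220:500];b=cv2.imread('pics/side0.png')[140:340,210:460]
a=cv2.resize(a,(800,457));cv2.imwrite('pics/a.png',a)
E
```

```text
(no output)
```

View pics/a.png

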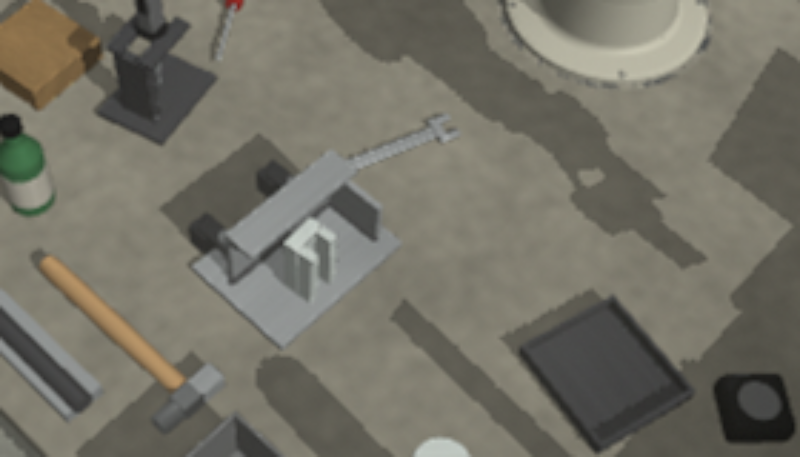

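The crop shows the bracket with its flange running from (340,160) to (235,255), the block's top with the slot at (310,240), and the base plate's front corner at (285,345). The tray is at (605,375) and the stand at (150,90). Now I'll take wrist views of each from above.

```bash
python3 - <<'E'
from h import *
for n,p,y in [('w_tray',(.46,.30,.30),-30),('w_br',(.58,.02,.33),0),('w_st',(.55,-.33,.36),0)]:
    print(n,ctrl.ik(p,down(y)))
    ctrl.goto(p,down(y)); shot(n); print(ctrl.current_t(),ctrl.current_tool_pos())
ims=[cv2.imread(f'pics/{n}.png')[:300] for n in('w_br','w_st')]
cv2.imwrite('pics/b.png',np.vstack(ims))
E
```

```text
w_tray [26.881  16.9834 78.4103 -0.     84.6063 56.881 ]
1.4917 [0.4595 0.3007 0.2996]
w_br [-3.9196 18.8447 71.1029 -0.     90.0524 -3.9196]
2.7083 [0.5798 0.0213 0.3298]
w_st [-36.2954  23.9606  58.7405  -0.      97.2989 -36.2954]
4.0833 [ 0.5505 -0.3286  0.3601]
```

View pics/b.png

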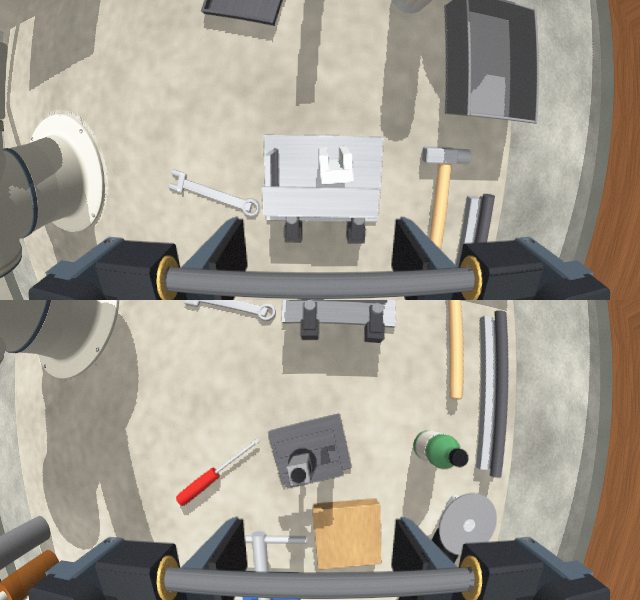

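The top half shows the bracket's base front edge at row 135 (cols 264–383), the flange at rows 187–217 and the block's top at (335,165). The bottom half shows the stand base with corners at about (269,133), (340,115), (351,172) and (280,188), and the probe's top at (298,174). I'll take closer views from two positions.

```bash
python3 - <<'E'
from h import *
T=np.load('pics/w_st.npy')
for p in[(269,133),(340,115),(351,172),(280,188)]: print('st',plane('wrist',p,.01,T))
print('probetop',plane('wrist',(298,174),.207,T))
T=np.load('pics/w_br.npy')
for p in[(264,135),(383,135)]: print('br',plane('wrist',p,.01,T))
for p in[(263,187),(379,187),(381,217)]: print('fl',plane('wrist',p,.101,T))
print('block',plane('wrist',(335,165),.1,T))
for n,p in [('c_st',(.54,-.33,.25)),('c_br',(.58,.03,.19)),('c_br2',(.58,.10,.19))]:
    ctrl.goto(p,down(0)); shot(n); print(ctrl.current_t(),ctrl.current_tool_pos())
def crop(n,x0,y0,w,h): return cv2.resize(cv2.imread(f'pics/{n}.png')[y0:y0+h,x0:x0+w],(400,300),interpolation=cv2.INTER_CUBIC)
cv2.imwrite('pics/c.png',np.vstack([np.hstack([crop('w_tray',220,80,200,150),crop('c_st',220,100,200,150)]),np.hstack([crop('c_br',220,80,200,150),crop('c_br2',220,80,200,150)])]))
E
```

```text
st [ 0.463  -0.2937  0.01  ]
st [ 0.5874 -0.2628  0.01  ]
st [ 0.6084 -0.3644  0.01  ]
st [ 0.4799 -0.3941  0.01  ]
probetop [ 0.5269 -0.325   0.207 ]
br [0.4885 0.0555 0.01  ]
br [0.6872 0.0557 0.01  ]
fl [ 0.5005 -0.0104  0.101 ]
fl [ 0.6656 -0.0105  0.101 ]
fl [ 0.6712 -0.056   0.101 ]
block [0.6023 0.0207 0.1   ]
4.65 [ 0.5414 -0.3302  0.2523]
6.075 [0.5805 0.0288 0.1903]
6.5083 [0.5802 0.0994 0.19  ]
```

View pics/c.png

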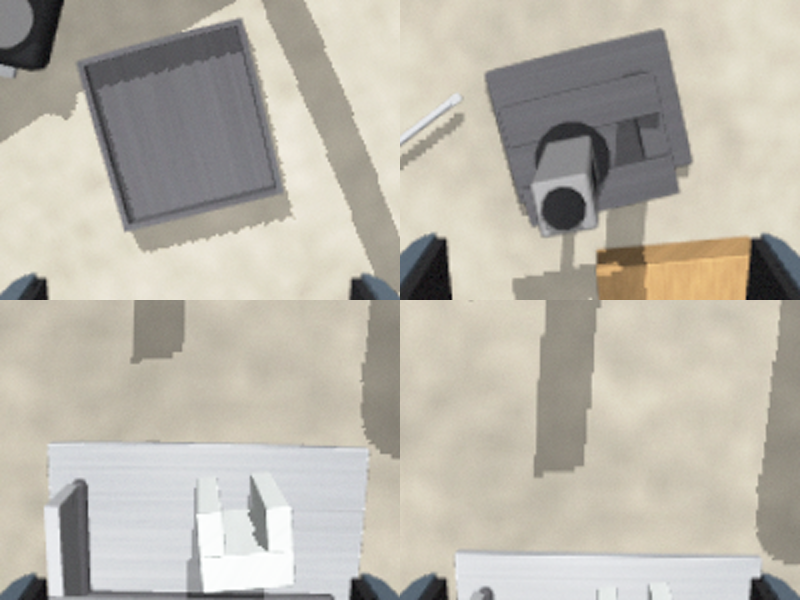

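Tile 1 shows the tray rim corners at (80,63), (242,20), (283,188) and (127,230). Tile 2 shows the fork, with the post to the right so the opening faces the robot, and the handle's top around (567,205). Tile 3 shows the block's top corners at (198,515), (292,507), (292,585) and (204,592), and the base front edge from (48,443) to (368,448). I'll compute poses and check reach.

```bash
python3 - <<'E'
from h import *
def q(n,pts,z,ox,oy,tx=0,ty=0):
    T=np.load(f'pics/{n}.npy');P=np.array([plane('wrist',((x-tx)/2+ox,(y-ty)/2+oy),z,T)[:2] for x,y in pts])
    e=[np.round([np.linalg.norm(P[i]-P[i-1]),np.degrees(np.arctan2(*(P[i]-P[i-1])[::-1]))],3) for i in range(len(P))]
    print(n,P.mean(0),P.tolist() and P.round(4).tolist(),[list(a) for a in e]);return P
q('w_tray',[(80,63),(242,20),(283,188),(127,230)],.02,220,80)
q('c_br',[(198,515),(292,507),(292,585),(204,592)],.1,220,80,0,300)
q('c_br',[(48,443),(368,448)],.01,220,80,0,300)
q('c_br2',[(457,551),(759,556)],.01,220,80,400,300)
q('c_st',[(537,183),(590,175),(597,225),(545,235)],.207,220,100,400,0)
q('c_st',[(487,72),(662,30),(691,163)],.01,220,100,400,0)
q('c_st',[(500,108),(656,73),(678,190)],.121,220,100,400,0)
# reach of weld poses
br=np.array([.5879,-.0195]);Rb=np.array([[0,1,0],[-1,0,0],[0,0,1.]])
for l1 in(32,38,44):
  a=np.array([-np.tan(np.radians(l1)),np.tan(np.radians(11)),1]);a/=np.linalg.norm(a)
  for name,ydir in(('+',[1,.2,0]),('-',[-1,-.2,0]),('p',[.2,1,0]),('n',[-.2,-1,0])):
    R=R_tool(-(Rb@a),ydir);o=[]
    for t in[(21,70,15),(21,-75,15),(-40,-75,15)]:
        p=Rb@(np.array(t)/1e3)+[*br,0]+Rb@a*.118
        j=ctrl.ik(p,R);o.append(None if j is None else np.round(j).tolist())
    print(l1,name,o)
E
```

```text
w_tray [0.4628 0.3274] [[0.4199, 0.4095], [0.5421, 0.3755], [0.5065, 0.2463], [0.3826, 0.2781]] [[np.float64(0.137), np.float64(74.145)], [np.float64(0.127), np.float64(-15.551)], [np.float64(0.134), np.float64(-105.375)], [np.float64(0.128), np.float64(165.615)]]
c_br [0.6044 0.0154] [[0.581, 0.0332], [0.6256, 0.0371], [0.6273, -0.0026], [0.5839, -0.006]] [[np.float64(0.039), np.float64(94.201)], [np.float64(0.045), np.float64(4.992)], [np.float64(0.04), np.float64(-87.495)], [np.float64(0.044), np.float64(-175.544)]]
c_br [0.5877 0.0541] [[0.4885, 0.0558], [0.6869, 0.0525]] [[np.float64(0.198), np.float64(179.062)], [np.float64(0.198), np.float64(-0.938)]]
c_br2 [0.5875 0.0551] [[0.4898, 0.0569], [0.6852, 0.0533]] [[np.float64(0.195), np.float64(178.946)], [np.float64(0.195), np.float64(-1.054)]]
c_st [ 0.5288 -0.3255] [[0.5169, -0.3164], [0.538, -0.3131], [0.5408, -0.3341], [0.5195, -0.3385]] [[np.float64(0.022), np.float64(96.793)], [np.float64(0.021), np.float64(8.78)], [np.float64(0.021), np.float64(-82.512)], [np.float64(0.022), np.float64(-168.405)]]
c_st [ 0.5526 -0.3025] [[
[... 1195 characters left out ...]
.0, 84.0, -32.0, 81.0, -48.0], [23.0, 42.0, 79.0, -30.0, 85.0, -46.0]]
38 n [[15.0, 50.0, 61.0, -33.0, 91.0, 122.0], [18.0, 40.0, 84.0, -32.0, 81.0, 132.0], [23.0, 42.0, 79.0, -30.0, 85.0, 134.0]]
44 + [[18.0, 52.0, 60.0, -38.0, 93.0, 20.0], [22.0, 44.0, 83.0, -36.0, 83.0, 31.0], [27.0, 45.0, 78.0, -34.0, 88.0, 32.0]]
44 - [[18.0, 52.0, 60.0, -38.0, 93.0, -160.0], [22.0, 44.0, 83.0, -36.0, 83.0, -149.0], [27.0, 45.0, 78.0, -34.0, 88.0, -148.0]]
44 p [[18.0, 52.0, 60.0, -38.0, 93.0, -54.0], [22.0, 44.0, 83.0, -36.0, 83.0, -43.0], [27.0, 45.0, 78.0, -34.0, 88.0, -41.0]]
44 n [[18.0, 52.0, 60.0, -38.0, 93.0, 126.0], [22.0, 44.0, 83.0, -36.0, 83.0, 137.0], [27.0, 45.0, 78.0, -34.0, 88.0, 139.0]]
```

```bash
python3 - <<'E'
from h import *
c=np.array([.6044,.0154]);R=down(4.75)
ctrl.goto([*c,.16],R);print(ctrl.current_tool_pos())
print(ctrl.move_l([*c,.061],.1,R,contact_N=8),ctrl.current_tool_pos())
ctrl.command_gripper(0.0);print(ctrl.current_grip_width()*91,ctrl.current_grasp_force())
p=ctrl.current_tool_pos();ctrl.move_l([p[0],p[1],.20],.12);print(ctrl.current_grip_width()*91,ctrl.current_contact_force())
t=[.4628,.3274];R=down(-15)
ctrl.goto([*t,.14],R)
print(ctrl.move_l([*t,.068],.12,R),ctrl.current_tool_pos())
print(ctrl.move_l([*t,.050],.02,contact_N=3),ctrl.current_tool_pos())
ctrl.command_gripper(1.0);p=ctrl.current_tool_pos();ctrl.move_l([p[0],p[1],.2],.15)
shot('t_tray')
ctrl.goto((.58,.03,.19),down(0));shot('d_br');ctrl.goto((.58,.06,.14),down(0));shot('d_br2');print(ctrl.current_t())
def crop(n,x0,y0,w,h): return cv2.resize(cv2.imread(f'pics/{n}.png')[y0:y0+h,x0:x0+w],(400,300),interpolation=cv2.INTER_CUBIC)
cv2.imwrite('pics/d.png',np.vstack([np.hstack([crop('t_tray',160,40,320,240),crop('c_st',220,100,200,150)]),np.hstack([crop('d_br',220,80,200,150),crop('d_br2',220,100,200,150)])]))
E
```

```text
[0.6043 0.0132 0.1596]
False [0.6048 0.0154 0.0616]
44.308874274646165 29.9577958881855
44.481618919570764 [ 0.7463  0.3441 -3.0499]
False [0.4633 0.3274 0.0685]
True [0.4624 0.3275 0.0555]
16.5417
```

View pics/d.png

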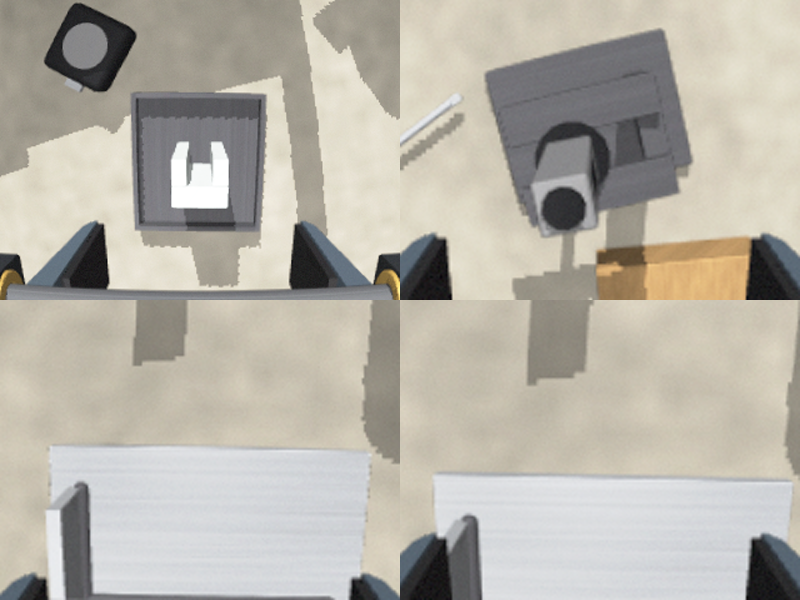

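The block stands upright in the tray. The bracket base is clear, with its front edge from (50,445) to (371,450) in tile 3 and from (434,473) to (791,480) in tile 4. Now I'll take the probe.

```bash
python3 - <<'E'
from h import *
P=[]
for n,pts,oy,tx in[('d_br',[(50,445),(371,450)],80,0),('d_br2',[(434,473),(791,480)],100,400)]:
    T=np.load(f'pics/{n}.npy');a,b=[plane('wrist',((x-tx)/2+220,(y-300)/2+oy),.01,T)[:2] for x,y in pts]
    print(n,a,b,(a+b)/2,np.degrees(np.arctan2(*(b-a)[::-1])))
c=np.array([.5282,-.3255]);R=down(11)
ctrl.goto([*c,.30],R)
print(ctrl.move_l([*c,.232],.12,R),ctrl.current_tool_pos())
print(ctrl.move_l([*c,.139],.08,R,contact_N=6),ctrl.current_tool_pos())
ctrl.command_gripper(0.0);print(ctrl.current_grip_width()*91,ctrl.current_grasp_force(),ctrl.current_tool_pos(),ctrl.current_contact_force())
ctrl.sleep(.1);np.save('grip.npy',ctrl.current_tool_pos())
p=ctrl.current_tool_pos();ctrl.move_l([p[0],p[1],.30],.12);print(ctrl.current_grip_width()*91,ctrl.current_contact_force(),ctrl.current_t())
E
```

```text
d_br [0.4889 0.0565] [0.6878 0.0536] [0.5884 0.055 ] -0.8459998646153001
d_br2 [0.4891 0.0565] [0.6866 0.053 ] [0.5878 0.0548] -1.0349466447439606
False [ 0.5286 -0.3255  0.2326]
False [ 0.5285 -0.3257  0.1395]
23.813233080453053 29.9998739361763 [ 0.5281 -0.3255  0.1389] [-0.1379 -0.805  -1.9897]
23.661703955635478 [-0.6074  0.5114 -2.0158] 22.7417
```

```bash
cat >> h.py <<'E'
_b=np.radians(-90.95);Rb=np.array([[np.cos(_b),-np.sin(_b),0],[np.sin(_b),np.cos(_b),0],[0,0,1]])
ob=np.array([.5867,-.0202,0])
ax=np.array([-np.tan(np.radians(38)),np.tan(np.radians(11)),1]);ax/=np.linalg.norm(ax)
Rw=R_tool(-(Rb@ax),[np.cos(np.radians(11)),np.sin(np.radians(11)),0])
off=np.array([0,0,.116]) # tip ball in tool frame
def tcp(t,off=off): return Rb@(np.array(t)/1e3)+ob-Rw@off
def proj(n,X,T=None):
    p=ctrl.camera_params(n);P=T if n=='wrist' else p['pose'];x=P[:3,:3].T@(X-P[:3,3])
    if n=='wrist':
        r=np.hypot(x[0],x[1])+1e-12;k=np.arctan2(r,-x[2])/r
    else:k=-1/x[2]
    return np.array([p['cx']+p['fx']*k*x[0],p['cy']-p['fy']*k*x[1]])
E
python3 - <<'E'
from h import *
for t in[(-60,70,150),(-60,70,60)]: print(ctrl.ik(tcp(t),Rw))
ctrl.goto(tcp((-60,70,170)),Rw);ctrl.move_l(tcp((-60,70,60)),.15,Rw);ctrl.sleep(.3)
tip=ctrl.current_tool_pos()+ctrl.current_eef_rot()@off
im,T=shot('p_w');tiles=[]
for n in('wrist','scene','side'):
    if n!='wrist': im=ctrl.read_camera(n);cv2.imwrite(f'pics/p_{n}.png',im)
    u=proj(n,tip,T);print(n,u)
    x,y=np.round(u).astype(int)-[33,50];tiles.append(cv2.resize(im[y:y+100,x:x+66],(264*1,400),interpolation=cv2.INTER_NEAREST));print(x,y)
cv2.imwrite('pics/e.png',np.hstack(tiles));print(ctrl.current_t(),tip)
E
```

```text
[ 20.2587  46.1007  47.0501 -32.7262 108.5391   9.86  ]
[ 20.2587  50.0552  52.4291 -31.4338 100.6253  14.9781]
wrist [319.0409 185.1946]
286 135
scene [321.4043 229.7592]
288 180
side [347.6771 191.2938]
315 141
25.85 [0.658  0.0388 0.0606]
```

View pics/e.png

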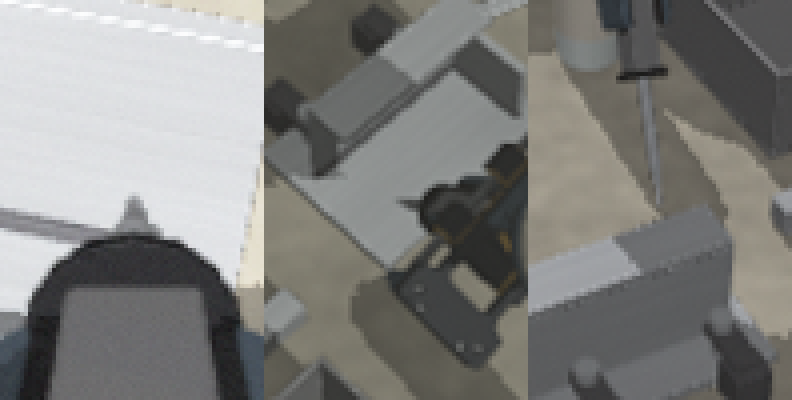

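The wrist tile shows the tip at (134,198) and the side tile at about (132,205), against a prediction of (132,200). So the held tip is within about 2 mm of where I expect it. Now I'll run the weld just off the bead.

```bash
python3 - <<'E'
from h import *
def rep(s):
    t=Rb.T@(ctrl.current_tool_pos()+ctrl.current_eef_rot()@off-ob)*1e3
    print(s,t,ctrl.current_contact_force(),round(ctrl.current_t(),2))
def go(t,v,c=None):
    h=ctrl.move_l(tcp(t),v,Rw,contact_N=c);rep(h);return h
go((-60,70,20),.1)
ok=not go((-5,70,18),.05,6) and not go((20,70,17),.03,6) and not go((20,-74,17),.03,8) and not go((-41,-74,17),.03,8)
if ok:
    go((-80,-65,25),.05,8);go((-80,-40,170),.15);shot('after')
E
```

```text
False [-59.8744  69.7953  19.5709] [-0.8407  0.3506 -1.2011] 26.4
False [-5.325  70.0816 17.974 ] [ 0.2781  0.7168 -0.9456] 27.65
False [19.809  70.0558 16.9585] [-0.1925  0.7324 -1.4822] 28.63
False [ 19.985  -73.9449  17.0172] [ 0.0907  0.1146 -1.4973] 33.58
False [-40.8872 -74.0521  17.0154] [ 0.155   0.8529 -1.5634] 35.77
False [-79.7398 -65.1591  24.9697] [-0.1588  0.0039 -1.4653] 36.73
False [-79.8455 -40.6044 169.1956] [-0.1944  0.2234 -2.2524] 37.87
```

```bash
python3 - <<'E'
from h import *
g=np.load('grip.npy');R=down(11)
ctrl.goto([g[0],g[1],.30],R);ctrl.move_l([g[0],g[1],.27],.1,R);ctrl.sleep(.2);print(ctrl.current_tool_pos(),g)
print(ctrl.move_l([g[0],g[1],.148],.08,R,contact_N=6),ctrl.current_tool_pos())
print(ctrl.move_l([g[0],g[1],.135],.02,R,contact_N=2.5),ctrl.current_tool_pos())
ctrl.command_gripper(1.0);p=ctrl.current_tool_pos();ctrl.move_l([p[0],p[1],.26],.12,R);ctrl.goto([.5,-.24,.30],R)
ctrl.sleep(.5);ctrl.move_l([.5414,-.3302,.2523],.15,down(0));im,T=shot('f')
s=ctrl.read_camera('scene');d=ctrl.read_camera('side');print(ctrl.current_t())
cv2.imwrite('pics/f2.png',np.hstack([cv2.resize(im[100:250,220:420],(400,300)),cv2.resize(d[210:330,300:460],(400,300))]))
E
```

```text
[ 0.5285 -0.3256  0.2707] [ 0.5282 -0.3255  0.1389]
False [ 0.5284 -0.3256  0.1485]
True [ 0.5282 -0.3255  0.1387]
46.775
```

View pics/f2.png

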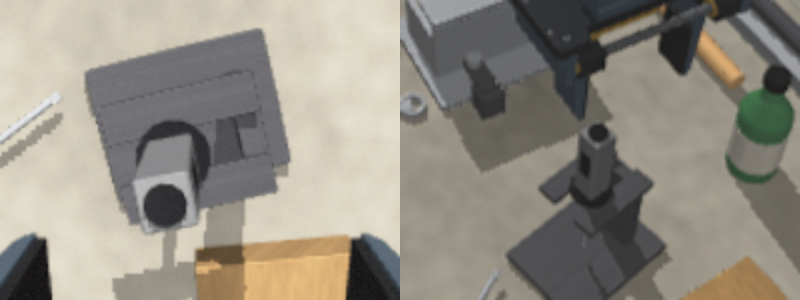

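The probe hangs upright in the fork, the same as in the first view: handle top at about (165,205) in the left tile, collar on the tines at (590,190) in the right tile. The gripper is clear of it. Handing in.

```bash
python3 -c "
from h import *
p=ctrl.current_tool_pos();ctrl.move_l([p[0],p[1],.32],.15);print(ctrl.sign_off(),ctrl.current_t())"
```

```text
the job is handed in; nothing more can be done
the job is handed in; nothing more can be done
```

The job is handed in at about 47 s: the block stands upright in the tray, the tip ran the whole weld about 2 mm off the bead by the arm's own readings (no contact felt, no picture taken in the weld), and the probe hangs upright in the fork.

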